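# Tug and snap shut the unlatched tool case

### The arm

A 6-joint arm with a two-finger parallel gripper is mounted at the origin on the work surface. World frame = base frame: x ahead of the robot, y to its left, z up, the work surface at z = 0. Lengths are in m, angles in rad, forces in N, time in s.
With the tool pointing down it reaches from about 0.325 to 0.9 m from the base axis. Payload 6.1 kg.
Tool frame: the origin (TCP) lies on the centre line of the jaws, within the pads' length; the fingertips stand 14 mm ahead of it and the grasp point (between the pads) lies 5 mm behind it; z points along the fingers, y is the direction in which the jaws open and shut (so a half turn about z gives the same grasp; the last joint's range is limited). The gripper opens to 87 mm and grips with 3 to 60 N. Pads are 19 mm wide; open, the fingers measure 117 mm over their backs; the gripper's body (75 mm by 190 mm) begins 51 mm behind the grasp point.
Start: joints at [1.222, 0.22, 1.526, -0, 1.395, -0.126], TCP at [0.138, 0.61, 0.237] pointing down, gripper open.
Joint ranges: [-2.98, 2.98], [-0.91, 2.08], [0.09, 2.57], [-1.24, 4.39], [0.2, 2.65], [-2.68, 2.68]. Speed limits (rad/s): [2.57, 2.57, 3.01, 3.14, 3.14, 3.14].

### API

Orientations are given as a unit quaternion [x, y, z, w].
In Python, from rig import ctrl gives the robot as it stands.
- The arm moves only by the tool jog_arm, never from a script. Its argument "deltas" is one flat list of numbers, 7 for each row, row after row: the shift along the world's x, y, z as a fraction of full scale, then the turn, a rotation vector about the world's x, y, z as a fraction of full scale, then the opening, from -1 (shut) to 1 (fully open). In form: [dx, dy, dz, ax, ay, az, fingers, dx, dy, dz, ax, ay, az, fingers, ...]. A call has 1 to 8 rows; each row shifts and turns the commanded pose from where the row before left it; what a row does not reach is not made up. Full scale, the value 1, is 20 mm for a shift and 180 degrees for a turn. A row lasts 1/12 s, in which the tool goes at most 41.7 mm and 7.16 degrees, less where a joint would pass 70% of its speed; a pose out of reach is approached as far as the arm can. A call with a number of a shift or a turn outside -1 to 1 is refused whole. A call with a gripper value outside its range is refused whole. The fingers move at their own pace and stop on an object; "force" is the grip in N (left out, the last holds). Time passes only in rows, so rows that do not move let the fingers close. It gives the time, the measured TCP pose, the force and the opening at its end, in the units of the state.
- ctrl.get_obs(): the state, without advancing time (a new reading comes with each control period).
- ctrl.snapshot(name): name is "scene" or "top"; returns a dict with "color" (400x640x3 uint8, red, green, blue), "z_map" (400x640 float32, m along the optical axis (not along the pixel's ray), 0 where there is no reading), "mtx" (3x3 intrinsics, pixels), "world_to_cam" (4x4, takes a point from world to camera coordinates). Camera axes: x right, y down, z forward; pixel columns grow to the right and rows downward; lengths in m; the calibration is good to about 2 mm. A picture is of the moment at which its call begins.
- ctrl.finish_job(): hands the job in, once; it reports no verdict.
The state is a dict: "time_s": time; "joint_positions": joint angles; "dq": joint speeds; "joint_torque": joint torques, N m; "eef_pos": TCP position; "orientation": TCP orientation; "force": force on the tool from outside, world axes, zero at the start; "ft_torque": the same for the moment, N m; "gripper_width": finger opening in m.
Only numpy, scipy, OpenCV 4.12 (cv2) and the standard library are available. Lean on these libraries where they do the work, as an engineer would, in place of code of your own. Each camera call takes 0.05 s, during which the arm holds its last target. There are 200 camera calls.

### The job

One of the three teal tool cases on the desk was put away with its orange catch still standing open. Take that case's lid by its bar handle and tug it up a good centimetre to see that it really is loose, lower it shut again and let go, then push the catch over onto the lid so that it snaps down flat. Leave the other two cases latched.

Things in the scene. Friction and masses are not known exactly. Their poses are not given: they have to be found in the camera images.
- handle_a (a point): Centre of case A's bar handle (black, round, 10 thick, 72 long, 30 above the lid, 90 above the desk; all in mm). Case: teal, fixed, 140 deep x 150 wide, lid top 60 above the desk. Lid shut: x from catch side to lid hinge, y along bar, z up. Pinch the bar across (along x). Lid edge and catch side 70 in front; lid hinge line 70 behind, 38 below. A loose lid (0.12 kg) lifts freely and falls shut.
- catch_a (a joint): Case A's orange catch, a plate 50 x 30 x 4 mm. Pivot along y, 80 mm in front of, 26 below the shut lid's handle point. Rad: 0 = shut, flat over the lid, tip towards the handle; 1.57 = upright; 1.9 = open, leaning away from the lid, tip 47 above the pivot. Over-centre spring: below 1.2 snaps to 0, above 1.2 returns to 1.9. Push over: 1 to 5 N. Shut, it holds the lid down.
- handle_b (a point): Centre of case B's bar handle (black, round, 10 thick, 72 long, 30 above the lid, 90 above the desk; all in mm). Case: teal, fixed, 140 deep x 150 wide, lid top 60 above the desk. Lid shut: x from catch side to lid hinge, y along bar, z up. Pinch the bar across (along x). Lid edge and catch side 70 in front; lid hinge line 70 behind, 38 below. A loose lid (0.12 kg) lifts freely and falls shut.
- catch_b (a joint): Case B's orange catch, a plate 50 x 30 x 4 mm. Pivot along y, 80 mm in front of, 26 below the shut lid's handle point. Rad: 0 = shut, flat over the lid, tip towards the handle; 1.57 = upright; 1.9 = open, leaning away from the lid, tip 47 above the pivot. Over-centre spring: below 1.2 snaps to 0, above 1.2 returns to 1.9. Push over: 1 to 5 N. Shut, it holds the lid down.
- handle_c (a point): Centre of case C's bar handle (black, round, 10 thick, 72 long, 30 above the lid, 90 above the desk; all in mm). Case: teal, fixed, 140 deep x 150 wide, lid top 60 above the desk. Lid shut: x from catch side to lid hinge, y along bar, z up. Pinch the bar across (along x). Lid edge and catch side 70 in front; lid hinge line 70 behind, 38 below. A loose lid (0.12 kg) lifts freely and falls shut.
- catch_c (a joint): Case C's orange catch, a plate 50 x 30 x 4 mm. Pivot along y, 80 mm in front of, 26 below the shut lid's handle point. Rad: 0 = shut, flat over the lid, tip towards the handle; 1.57 = upright; 1.9 = open, leaning away from the lid, tip 47 above the pivot. Over-centre spring: below 1.2 snaps to 0, above 1.2 returns to 1.9. Push over: 1 to 5 N. Shut, it holds the lid down.
Mind the look-alikes: they are no part of the job. What is shaped like the part that bears handle_b but pink or red is not meant.

How it is judged:
By the outcome, as a careful person would: the job done as asked, in the order asked, and still so for the second after the job is handed in, with the robot touching nothing.
It also fails if it takes over 37 s, if anything falls off the work surface, if the arm or the gripper's body presses on something with over 40 N, if the wrist force passes 120 N, or if a joint passes its speed limit or range.

## Working session

There is one attempt and no reset: what is moved stays moved. The work goes in short steps, Python scripts to look and compute and a tool call to move; the robot and the scene stay as the last step left them, time stands still between calls to the robot, and variables do not carry over. Pictures are saved under pics/ and viewed, about 8 in all and at most 12, crops included, and the job is handed in when it is done.

Besides the shell and the picture viewer there is one more tool, called after "Call:" as name(argument=value, ...) on one line, values as JSON. jog_arm: Moves the arm, as the interface text tells. Its arguments: {"type":"object","properties":{"deltas":{"type":"array","items":{"type":"number","minimum":-1,"maximum":1}},"force":{"type":"number"}},"required":["deltas"]}

```bash
mkdir -p pics; cat > h.py <<'E'
import numpy as np, cv2
from rig import ctrl
def snap(n):
    s=ctrl.snapshot(n); return s
def save(im,f): cv2.imwrite('pics/'+f,cv2.cvtColor(im,cv2.COLOR_RGB2BGR))
def world(s):
    z=s['z_map'].astype(float); K=s['mtx']; T=np.linalg.inv(s['world_to_cam'])
    v,u=np.mgrid[:z.shape[0],:z.shape[1]]
    P=np.stack([(u-K[0,2])/K[0,0]*z,(v-K[1,2])/K[1,1]*z,z],-1)
    P=P@T[:3,:3].T+T[:3,3]; P[z==0]=np.nan; return P
E
python3 - <<'E'
from h import *
for n in('top','scene'):
    s=snap(n); save(s['color'],n+'0.png'); np.savez('/tmp/'+n,**s)
    hsv=cv2.cvtColor(s['color'],cv2.COLOR_RGB2HSV); P=world(s)
    print(n,np.linalg.inv(s['world_to_cam'])[:3,3])
    for nm,lo,hi in(('orange',(8,150,120),(20,255,255)),('teal',(80,80,40),(100,255,255))):
        m=cv2.inRange(hsv,lo,hi); c,l,st,ce=cv2.connectedComponentsWithStats(m)
        for i in range(1,c):
            if st[i,4]>40:
                q=P[l==i]; print(nm,st[i],ce[i].round(),np.nanmedian(q,0).round(3),np.nanmin(q,0).round(3),np.nanmax(q,0).round(3))
print(ctrl.get_obs())
E
```

```text
top [0.34295173 0.00733002 1.02403663]
orange [  0   0  47  16 723] [22.  7.] [ 1.259  1.331 -0.604] [ 1.253  1.191 -0.671] [ 1.266  1.473 -0.545]
orange [ 40  89  13 238 969] [ 46. 209.] [0.377 0.754 0.001] [ 0.089  0.746 -0.004] [0.699 0.762 0.007]
orange [444 178  18   5  62] [452. 180.] [ 0.444 -0.251  0.098] [ 0.437 -0.299  0.001] [ 0.454 -0.237  0.116]
orange [202 301  15  22 261] [209. 312.] [0.14  0.307 0.067] [0.117 0.29  0.059] [0.165 0.326 0.071]
orange [ 38 373   5  27 107] [ 40. 387.] [-0.06   0.754  0.   ] [-0.092  0.748 -0.004] [-0.028  0.762  0.005]
teal [ 302   98   74   71 3684] [339. 131.] [0.565 0.    0.062] [ 0.483 -0.088 -0.004] [0.666 0.097 0.1  ]
teal [ 207  111   75   70 3706] [245. 144.] [0.537 0.223 0.062] [ 0.453  0.146 -0.004] [0.635 0.339 0.098]
teal [ 409  113   72   66 4182] [445. 145.] [ 0.528 -0.244  0.062] [ 0.458 -0.348 -0.004] [ 0.623 -0.17   0.1  ]
teal [122 136  32  32 434] [142. 155.] [0.508 0.471 0.069] [ 0.486  0.463 -0.002] [0.571 0.555 0.117]
scene [ 1.23721928 -0.4062505   0.76571479]
orange [340 141  11   8  49] [346. 144.] [0.135 0.304 0
[... 899 characters left out ...]
1  0.095]
{'time_s': 0.1, 'joint_positions': array([ 1.22192170e+00,  2.21144368e-01,  1.52749564e+00, -5.41686138e-07,
        1.39472502e+00, -1.26107946e-01]), 'dq': array([-0.00052421,  0.00033304, -0.00259734,  0.00085334, -0.00138431,
        0.00014041]), 'joint_torque': array([ 9.84020917e-04, -4.95949352e+01, -3.88520658e+01,  7.02020153e-02,
        5.14892628e-02, -5.98135625e-05]), 'eef_pos': array([0.13790254, 0.609041  , 0.235549  ]), 'orientation': array([ 1.11153082e-01,  9.93802902e-01, -8.61373704e-04, -2.08229268e-04]), 'force': array([ 0.40387223,  0.60384303, -0.15836039]), 'ft_torque': array([-0.02936819,  0.00416731,  0.00784984]), 'gripper_width': 0.08706675875985921}
```

View pics/top0.png

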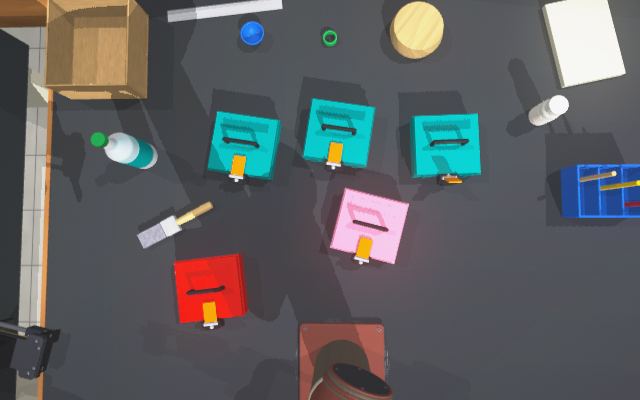

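View pics/scene0.png

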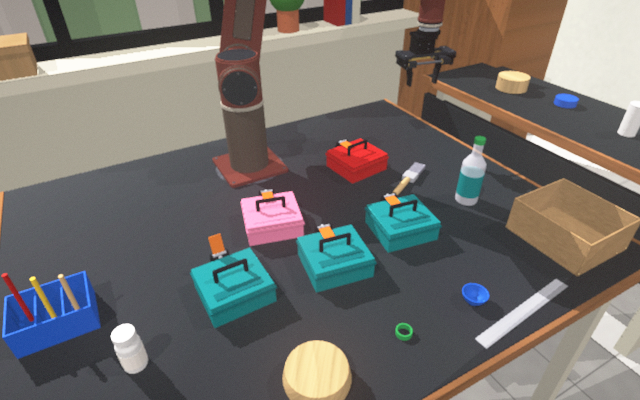

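Candidates in top view: teal cases at (245,144), (339,131) and (445,145). The third shows its catch edge-on at (452,180), so it is standing; in the scene view it is at (216,243). I'll measure its pose and confirm it in a crop.

```bash
python3 - <<'E'
from h import *
crops=[]
for n,(x,y,w,h) in(('top',(395,95,100,100)),('scene',(180,220,110,110))):
    s=dict(np.load('/tmp/'+n+'.npz')); c=s['color'][y:y+h,x:x+w]; crops.append(cv2.resize(c,(400,400),interpolation=cv2.INTER_CUBIC))
    hsv=cv2.cvtColor(s['color'],cv2.COLOR_RGB2HSV); P=world(s)
    M=np.zeros(P.shape[:2],bool); M[y:y+h,x:x+w]=1
    lid=M&(cv2.inRange(hsv,(80,80,40),(100,255,255))>0)&(np.abs(P[...,2]-.060)<.008)
    print(n,'lid z',np.nanmedian(P[lid][:,2]),cv2.minAreaRect((P[lid][:,:2]*1000).astype(np.float32)))
    K=s['mtx'];T=np.linalg.inv(s['world_to_cam'])
    # rays of the dark bar onto z=.09
    d=M&(hsv[...,2]<70)&(hsv[...,1]<140)&(P[...,2]>.07)
    cc,l,st,ce=cv2.connectedComponentsWithStats(d.astype(np.uint8))
    for i in range(1,cc):
        if st[i,4]<15: continue
        v,u=np.where(l==i); r=np.stack([(u-K[0,2])/K[0,0],(v-K[1,2])/K[1,1],np.ones(len(u))],-1)@T[:3,:3].T
        X=T[:3,3]+r*((.092-T[2,3])/r[:,2])[:,None]
        print('bar',st[i],cv2.minAreaRect((X[:,:2]*1000).astype(np.float32)),np.median(P[l==i],0))
    o=M&(cv2.inRange(hsv,(5,150,80),(20,255,255))>0); q=P[o]; q=q[q[:,2]>.065]
    print('orange',len(q),q.mean(0),q.min(0),q.max(0)); print(cv2.minAreaRect((q[:,:2]*1000).astype(np.float32)))
save(np.hstack(crops),'crop1.png')
E
```

```text
top lid z 0.061849392813870696 ((532.5992431640625, -248.91229248046875), (144.9552001953125, 154.06790161132812), 1.5256983041763306)
bar [431 139  36   7  46] ((535.3870849609375, -244.93162536621094), (10.188678741455078, 80.09574890136719), 9.143866539001465) [ 0.53453078 -0.2333756   0.09525285]
orange 61 [ 0.44440917 -0.25097068  0.09755265] [ 0.43692585 -0.27356999  0.07200735] [ 0.45036054 -0.23681071  0.11607798]
((443.4505310058594, -255.12466430664062), (36.61313247680664, 12.906941413879395), 88.48616790771484)
scene lid z 0.059777857954523395 ((528.6675415039062, -250.3761444091797), (151.60647583007812, 150.40399169921875), 1.4679882526397705)
bar [213 259  35  22 140] ((543.6008911132812, -251.19815063476562), (29.33072853088379, 81.68023681640625), 2.8991386890411377) [ 0.53532667 -0.2502602   0.09225151]
orange 206 [ 0.44519265 -0.25223094  0.09233611] [ 0.43547644 -0.26659257  0.06982473] [ 0.45583156 -0.23737585  0.11279632]
((445.60394287109375, -251.91615295410156), (20.02594757080078, 29.31866455078125), 7.890751361846924)
```

View pics/crop1.png

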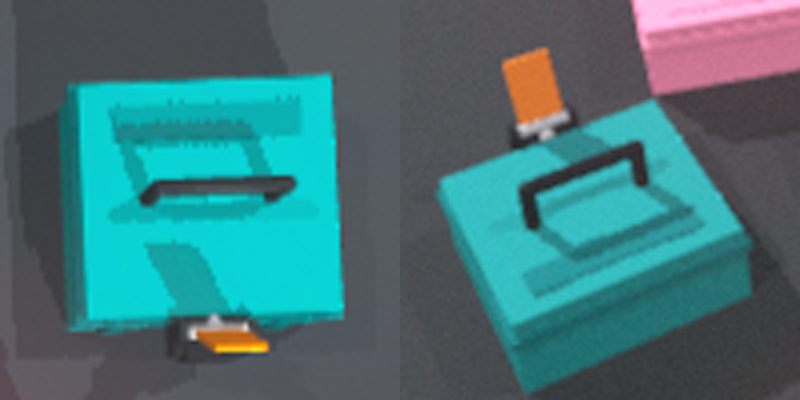

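The crop confirms it: the case at (445,145) has its catch upright, while the other two have theirs flat on the lid. The handle is at about (0.532, -0.249, 0.09), yaw about 1.6°. Moving over.

Call:
jog_arm(deltas=[0.45,-1,0,0,0,-0.0175,0,0.45,-1,0,0,0,-0.0175,0,0.45,-1,0,0,0,-0.0175,0,0.45,-1,0,0,0,-0.0175,0,0.45,-1,0,0,0,-0.0175,0,0.45,-1,0,0,0,-0.0175,0,0.45,-1,0,0,0,-0.0175,0,0.45,-1,0,0,0,-0.0175,0], force=20)

```text
time_s: 0.77
eef_pos: [0.2102, 0.4483, 0.236]
orientation: [0.327, 0.945, -0.0, -0.0]
force: [-0.4, 0.1, 0.4]
gripper_width: 0.0464
```

Call:
jog_arm(deltas=[0.45,-1,0,0,0,-0.0175,0,0.45,-1,0,0,0,-0.0175,0,0.45,-1,0,0,0,-0.0175,0,0.45,-1,0,0,0,-0.0175,0,0.45,-1,0,0,0,-0.0175,0,0.45,-1,0,0,0,-0.0175,0,0.45,-1,0,0,0,-0.0175,0,0.45,-1,0,0,0,-0.0175,0])

```text
time_s: 1.43
eef_pos: [0.2821, 0.2884, 0.2362]
orientation: [0.525, 0.851, -0.0, -0.0]
force: [1.0, 0.4, -0.6]
gripper_width: 0.0434
```

Call:
jog_arm(deltas=[0.45,-1,0,0,0,-0.0175,0,0.45,-1,0,0,0,-0.0175,0,0.45,-1,0,0,0,-0.0175,0,0.45,-1,0,0,0,-0.0175,0,0.45,-1,0,0,0,-0.0175,0,0.45,-1,0,0,0,-0.0175,0,0.45,-1,0,0,0,-0.0175,0,0.45,-1,0,0,0,-0.0175,0])

```text
time_s: 2.1
eef_pos: [0.3541, 0.1285, 0.2363]
orientation: [0.698, 0.716, -0.0, -0.0]
force: [0.1, 0.6, 0.3]
gripper_width: 0.0435
```

Call:
jog_arm(deltas=[0.45,-1,0,0,0,0,0,0.45,-1,0,0,0,0,0,0.45,-1,0,0,0,0,0,0.45,-1,0,0,0,0,0,0.45,-1,0,0,0,0,0,0.45,-1,0,0,0,0,0,0.45,-1,0,0,0,0,0,0.45,-1,0,0,0,0,0])

```text
time_s: 2.77
eef_pos: [0.4261, -0.0315, 0.2362]
orientation: [0.697, 0.717, -0.0, -0.0]
force: [0.8, 0.3, -0.5]
gripper_width: 0.0434
```

Call:
jog_arm(deltas=[0.45,-1,0,0,0,0,0,0.45,-1,0,0,0,0,0,0.45,-1,0,0,0,0,0,0.45,-1,0,0,0,0,0,0.45,-1,0,0,0,0,0,0.45,-1,0,0,0,0,0,0.45,-1,0,0,0,0,0,0.45,-1,0,0,0,0,0])

```text
time_s: 3.43
eef_pos: [0.4982, -0.1914, 0.236]
orientation: [0.697, 0.717, -0.0, -0.0]
force: [0.2, -0.3, 0.3]
gripper_width: 0.0432
```

Call:
jog_arm(deltas=[0.29,-0.48,-0.7,0,0,0,0,0.29,-0.48,-0.7,0,0,0,0,0.29,-0.48,-0.7,0,0,0,0,0.29,-0.48,-0.7,0,0,0,0,0.29,-0.48,-0.7,0,0,0,0,0.29,-0.48,-0.7,0,0,0,0,0,0,0,0,0,0,0])

```text
time_s: 4.02
eef_pos: [0.5315, -0.2483, 0.1488]
orientation: [0.697, 0.717, -0.001, -0.002]
force: [-0.8, 0.2, -1.0]
gripper_width: 0.0434
```

```bash
python3 - <<'E'
from h import *
s=snap('scene');t=snap('top')
save(np.hstack([cv2.resize(s['color'][180:320,160:300],(400,400),interpolation=cv2.INTER_CUBIC),cv2.resize(t['color'][80:200,385:505],(400,400),interpolation=cv2.INTER_CUBIC)]),'c2.png')
E
```

```text
(no output)
```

View pics/c2.png

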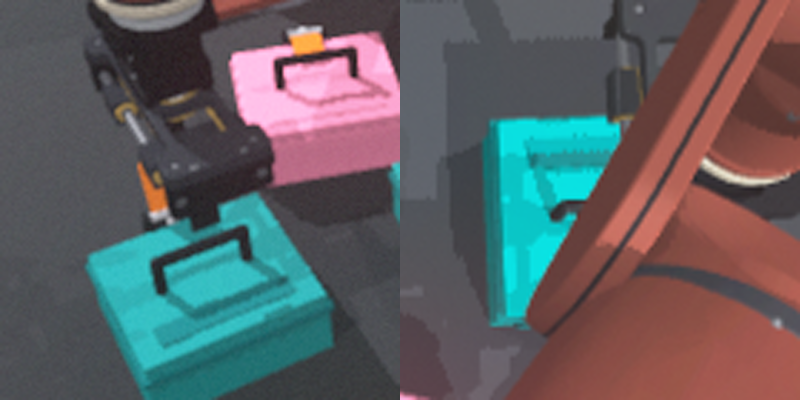

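The scene crop shows the gripper above the bar (bar at about (200,260) in the left crop) with the catch standing behind it. The top view is blocked by the arm. Descending now.

Call:
jog_arm(deltas=[0,0,-0.52,0,0,0,0,0,0,-0.52,0,0,0,0,0,0,-0.52,0,0,0,0,0,0,-0.52,0,0,0,0,0,0,-0.52,0,0,0,0,0,0,-0.52,0,0,0,0,0,0,0,0,0,0,0])

```text
time_s: 4.7
eef_pos: [0.5312, -0.2469, 0.0869]
orientation: [0.697, 0.717, -0.0, -0.002]
force: [0.2, -0.2, 0.5]
gripper_width: 0.0433
```

Call:
jog_arm(deltas=[0,0,0,0,0,0,-0.6,0,0,0,0,0,0,-0.8,0,0,0,0,0,0,-1,0,0,0,0,0,0,-1,0,0,0,0,0,0,-1,0,0,0,0,0,0,-1], force=20)

```text
time_s: 5.2
eef_pos: [0.5332, -0.2482, 0.0906]
orientation: [0.697, 0.717, 0.0, 0.0]
force: [-0.1, -0.3, 0.7]
gripper_width: 0.0111
```

Call:
jog_arm(deltas=[0.08,0,0.14,0,0.014,0,-1,0.09,0,0.14,0,0.014,0,-1,0.1,0,0.14,0,0.014,0,-1,0.11,0,0.15,0,0.014,0,-1,0.12,0,0.15,0,0.014,0,-1,0,0,0,0,0,0,-1,0,0,0,0,0,0,-1,0,0,0,0,0,0,-1])

```text
time_s: 5.87
eef_pos: [0.5421, -0.2479, 0.1044]
orientation: [0.693, 0.713, -0.077, -0.079]
force: [-4.3, 0.1, 2.4]
gripper_width: 0.0093
```

```bash
python3 - <<'E'
from h import *
print(ctrl.get_obs()['eef_pos'],ctrl.get_obs()['force'])
s=snap('scene')
save(cv2.resize(s['color'][180:320,160:300],(560,560),interpolation=cv2.INTER_CUBIC),'c3.png')
E
```

```text
[ 0.54207012 -0.24792867  0.10437685] [-4.31533194  0.14454372  2.36458665]
```

View pics/c3.png

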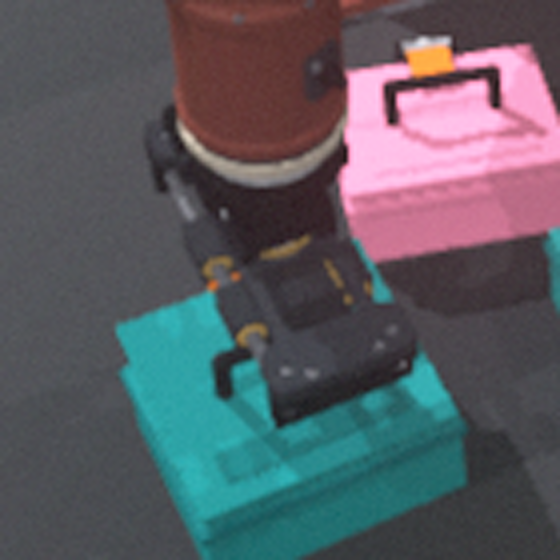

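The lid is up: a gap shows at its front left corner, around (122,360). The bar is still held. Lowering along the same arc, then releasing.

Call:
jog_arm(deltas=[-0.12,0,-0.15,0,-0.014,0,-1,-0.11,0,-0.15,0,-0.014,0,-1,-0.1,0,-0.14,0,-0.014,0,-1,-0.09,0,-0.14,0,-0.014,0,-1,-0.08,0,-0.14,0,-0.014,0,-1,0,0,0,0,0,0,-1,0,0,0,0,0,0,-1])

```text
time_s: 6.5
eef_pos: [0.5325, -0.2482, 0.0905]
orientation: [0.697, 0.717, 0.0, 0.001]
force: [-2.5, 1.1, 0.4]
gripper_width: 0.0089
```

Call:
jog_arm(deltas=[0,0,0,0,0,0,-0.5,0,0,0,0,0,0,-0.2,0,0,0,0,0,0,0,0,0,0,0,0,0,0,0,0,0,0,0,0,0])

```text
time_s: 6.92
eef_pos: [0.5332, -0.248, 0.09]
orientation: [0.697, 0.717, 0.0, 0.0]
force: [0.5, -0.3, 0.4]
gripper_width: 0.0345
```

Call:
jog_arm(deltas=[0,0,0.5,0,0,0,0,0,0,0.8,0,0,0,0,0,0,0.8,0,0,0,0,0,0,0.8,0,0,0,0,0,0,0.8,0,0,0,0,0,0,0.3,0,0,0,0,0,0,0,0,0,0,-0.5])

```text
time_s: 7.5
eef_pos: [0.5343, -0.2488, 0.1729]
orientation: [0.697, 0.717, 0.0, 0.002]
force: [-0.2, 0.5, 0.9]
gripper_width: 0.0413
```

Call:
jog_arm(deltas=[-0.87,-0.01,0,0,0,0,-1,-0.87,-0.01,0,0,0,0,-1,-0.87,-0.01,0,0,0,0,-1,-0.87,-0.01,0,0,0,0,-1,-0.87,-0.01,0,0,0,0,-1,-0.87,-0.01,0,0,0,0,-1,-0.87,-0.01,0,0,0,0,-1,-0.87,-0.01,0,0,0,0,-1])

```text
time_s: 8.17
eef_pos: [0.3924, -0.2491, 0.169]
orientation: [0.697, 0.717, -0.0, -0.001]
force: [0.6, 0.4, -0.3]
gripper_width: 0.0005
```

Call:
jog_arm(deltas=[0,0,-0.6,0,0,0,-1,0,0,-0.6,0,0,0,-1,0,0,-0.6,0,0,0,-1,0,0,-0.6,0,0,0,-1,0,0,-0.6,0,0,0,-1,0,0,-0.2,0,0,0,-1,0,0,0,0,0,0,-1])

```text
time_s: 8.75
eef_pos: [0.3925, -0.2486, 0.1043]
orientation: [0.697, 0.717, -0.0, -0.002]
force: [-0.6, -0.6, 0.2]
gripper_width: 0.0003
```

```bash
python3 - <<'E'
from h import *
print(ctrl.get_obs()['eef_pos'],ctrl.get_obs()['force'])
s=snap('scene')
save(cv2.resize(s['color'][180:320,160:300],(560,560),interpolation=cv2.INTER_CUBIC),'c4.png')
E
```

```text
[ 0.39248361 -0.24857766  0.10425699] [-0.57606979 -0.59394017  0.20105145]
```

View pics/c4.png

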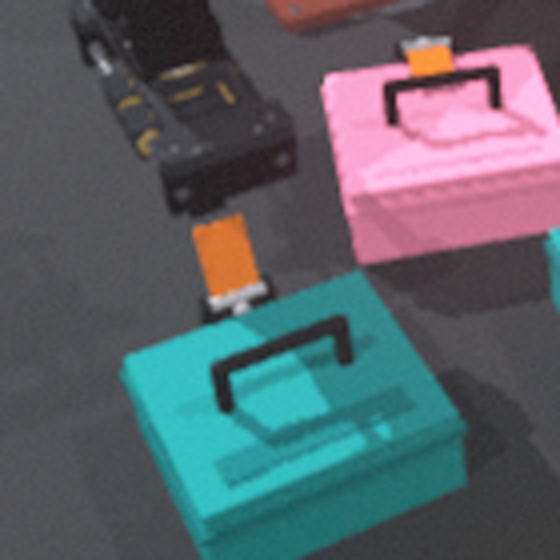

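Lid is shut, catch is still standing open at (225,255), and the closed fingers are behind it. Pushing it over.

Call:
jog_arm(deltas=[0.4,0,0,0,0,0,-1,0.4,0,0,0,0,0,-1,0.4,0,0,0,0,0,-1,0.3,0,0,0,0,0,-1,0.3,0,0,0,0,0,-1,0.3,0,0,0,0,0,-1,0.3,0,0,0,0,0,-1,0.3,0,0,0,0,0,-1])

```text
time_s: 9.47
eef_pos: [0.4478, -0.2494, 0.1058]
orientation: [0.697, 0.717, -0.0, -0.001]
force: [-1.8, 0.7, -1.7]
gripper_width: 0.0005
```

Call:
jog_arm(deltas=[0.3,0,0,0,0,0,-1,0.3,0,0,0,0,0,-1,0.3,0,0,0,0,0,-1,0.3,0,0,0,0,0,-1,0.3,0,0,0,0,0,-1,0,0,0,0,0,0,-1])

```text
time_s: 9.97
eef_pos: [0.4792, -0.2499, 0.1065]
orientation: [0.697, 0.717, 0.0, 0.001]
force: [-0.3, 0.3, 0.0]
gripper_width: 0.0002
```

```bash
python3 - <<'E'
from h import *
print(ctrl.get_obs()['eef_pos'],ctrl.get_obs()['force'])
s=snap('scene')
save(cv2.resize(s['color'][180:320,160:300],(560,560),interpolation=cv2.INTER_CUBIC),'c5.png')
E
```

```text
[ 0.47918677 -0.24986391  0.10653678] [-0.29886098  0.27106885  0.01700925]
```

View pics/c5.png

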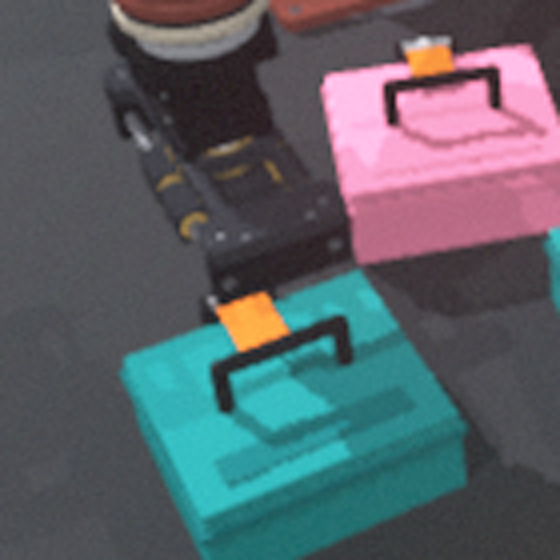

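The catch now lies over the lid. I'll withdraw upward and check that it is flat.

Call:
jog_arm(deltas=[0,0,0.7,0,0,0,-1,-0.3,0,0.8,0,0,0,-1,-0.5,0,0.8,0,0,0,-1,-0.5,0,0.8,0,0,0,-1,-0.5,0,0.8,0,0,0,-1,-0.5,0,0.5,0,0,0,-1,-0.5,0,0.5,0,0,0,-1,0,0,0,0,0,0,-1])

```text
time_s: 10.68
eef_pos: [0.4214, -0.2504, 0.2064]
orientation: [0.697, 0.717, -0.0, 0.002]
force: [0.6, -1.0, -0.3]
gripper_width: 0.0007
```

```bash
python3 - <<'E'
from h import *
print(ctrl.get_obs()['eef_pos'],ctrl.get_obs()['force'])
s=snap('scene'); P=world(s); hsv=cv2.cvtColor(s['color'],cv2.COLOR_RGB2HSV)
m=cv2.inRange(hsv,(8,150,120),(20,255,255)); c,l,st,ce=cv2.connectedComponentsWithStats(m)
for i in range(1,c):
    if st[i,4]>30: q=P[l==i]; print(st[i],np.nanmedian(q,0).round(3),np.nanpercentile(q[:,2],[10,90]).round(3),np.nanpercentile(q[:,0],[10,90]).round(3))
save(cv2.resize(s['color'][160:330,160:460],(800,453),interpolation=cv2.INTER_CUBIC),'c6.png')
E
```

```text
[ 0.42138681 -0.2504311   0.20642966] [ 0.62826077 -0.95213488 -0.33364938]
[340 141  11   8  51] [0.134 0.304 0.065] [0.062 0.068] [0.117 0.152]
[262 192  11   8  67] [ 0.284 -0.052  0.066] [0.064 0.068] [0.273 0.296]
[385 196  15   9  87] [0.48  0.244 0.065] [0.063 0.067] [0.466 0.496]
[319 227  16  12 126] [0.512 0.013 0.065] [0.063 0.067] [0.495 0.528]
[214 253  18  15 157] [ 0.478 -0.25   0.066] [0.064 0.068] [0.461 0.496]
```

View pics/c6.png

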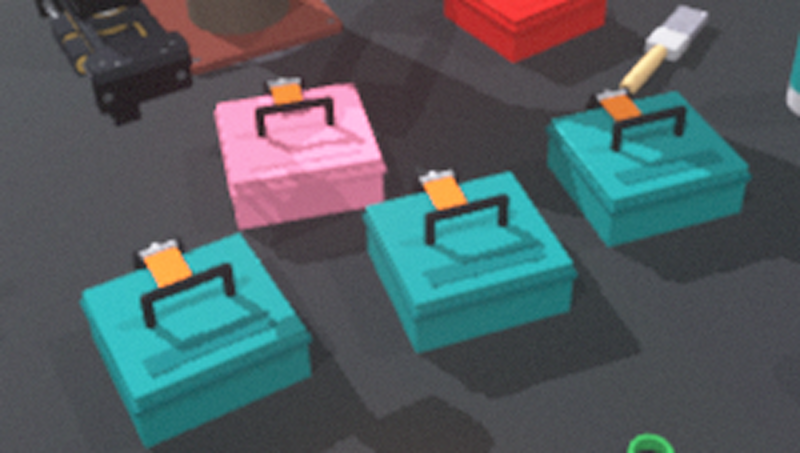

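All three teal catches lie flat at 64–68 mm, including the target's at (168,265). The lid is shut and the arm is clear.

```bash
python3 -c "
from rig import ctrl
print(ctrl.finish_job())"
```

```text
the job is handed in; nothing more can be done
None
```

The job is done and handed in at about 11 s of the 37 s allowed. The open-catch case was the teal one at about (0.53, -0.25).

- **Tug:** I gripped its bar and raised the lid about 14 mm. The picture showed a gap at the front edge, so the lid was loose.
- **Close and latch:** I lowered the lid shut, let go, and pushed the catch over with closed fingers until it snapped down.
- **Last checks:** All three teal catches lie flat at about 65 mm, the lid is shut, and the arm touches nothing. The forces reported after each move stayed under about 5 N. I did not try the lid again after latching. No check failed.

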